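# Lock the portafilter into the pantry coffee machine

## Task

Pick the portafilter (the steel cup with the black handle, not the copper milk pan with the wooden handle) off the counter and bring it under the coffee machine's brewing head with its handle swung to the yellow mark on the collar; raise it so its lugs go up inside the collar, then twist it until the handle points straight out from the machine's front, at the green mark on the collar. Let go, leaving it hanging locked and level in the head, and do not disturb the milk pan.

Things in the scene. Friction and masses are not known exactly. Their poses are not given: they have to be found in the camera images.
- portafilter_handle (a point): Centre of the portafilter's black handle, where to grasp it: a level bar 112 mm long, 24 wide, 22 tall, 28 mm above the cup's underside (the cup stands on the counter at the start). x axis: level, from the handle to the cup (the handle points to -x); z up. A 10 mm rod joins it to the cup. Weighs about 0.3 kg, nearly all in the cup: grip firmly.
- portafilter_rim (a point): Centre of the rim of the portafilter's steel cup (54 mm across, 60 tall): 140 mm along +x and 32 mm above the handle's centre; same axes. Two lugs, 6 mm thick, 40 degrees wide, flush with the rim, reach 45 mm from the axis, at -x and +x. Keep it 20 mm or more below group_mount until on the axis, raise it to 5 mm above, turn at that height, then lower 5 mm and let go.
- group_mount (a point): Where the rim's centre is when locked: on the axis of the red machine's steel collar, 202 mm above the counter. x: level, into the machine; z up. Locked, the handle points to -x (green mark). The lugs enter with the handle 55 to 100 degrees clockwise from above (yellow mark: 70 degrees); stop 8 past locked. Collar 114 mm wide, from 12 below to its ceiling 10 above; two ledges 6 thick, inner radius 34.
- pan_center (a point): Centre of the copper milk pan, a bystander to leave alone: 86 mm across, 48 tall, this point 24 mm above the counter; wooden handle to 193 mm along its -x. It and the portafilter may swap places. Machine: 220 mm wide, 305 tall; its drip tray (48 tall) reaches 60 mm forward of the collar's axis, the 60 mm wide arm over the collar 25 mm forward; its upright casing starts 120 mm behind.
Things that resemble listed ones, but are neither listed nor needed, are in the scene too. Leave any turquoise look-alike of the part that bears portafilter_handle alone.

How it is judged:
By the outcome, as a careful person would: the job done as asked, in the order asked, and still so for the second after the job is handed in, with the robot touching nothing.
It also fails if it takes over 42 s, if anything falls off the work surface, if the arm or the gripper's body presses on something with over 40 N, if the wrist force passes 120 N, or if a joint passes its speed limit or range.

## Robot

A 7-joint arm with a two-finger parallel gripper is mounted at the origin on the work surface. World frame = base frame: x ahead of the robot, y to its left, z up, the work surface at z = 0. Lengths are in m, angles in rad, forces in N, time in s.
With the tool pointing down it reaches from about 0.375 to 0.925 m from the base axis. Payload 3.1 kg.
Tool frame: the origin (TCP) lies between the finger pads; the fingertips stand 25 mm ahead of it and the grasp point (between the pads) lies 6 mm ahead of it; z points along the fingers, y is the line along which they close (so a half turn about z gives the same grasp; the last joint's range is limited). The gripper opens to 85 mm and grips with 20 to 120 N. Pads are 22 mm wide; open, the fingers measure 114 mm over their backs; the gripper's body (76 mm by 85 mm) begins 54 mm behind the grasp point. The pads swing forward as they close: fully open they stand 13 mm farther back than shut.
Start: joints at [1.065, 0.383, 0.044, 1.598, -0.018, 1.161, -0.05], TCP at [0.258, -0.597, 0.256] pointing down, gripper open.
Joint ranges: [-2.61, 2.61], [-0.41, 2.15], [-1.48, 1.57], [0, 2.5], [-1.57, 4.71], [0.05, 1.97], [-2.85, 2.85]. Speed limits (rad/s): [2.79, 2.79, 3.14, 3.14, 3.14, 3.14, 3.14].

## Interface

Orientations are given as a unit quaternion [x, y, z, w].
In Python, from rig import ctrl, eyes, sign_off gives the robot as it stands. The module is installed in compiled form; this text tells all that it offers.
- The arm moves only by the tool step_arm, never from a script. Its argument "deltas" is a list of rows, each an object of numbers: "tx", "ty", "tz": the shift along the tool's x, y, z in mm; "spin": the turn about the tool's z in degrees. A call has 1 to 8 rows; each row is the pose to reach, as a shift and turn from the pose commanded when the call began, along the tool's axes at that moment; what a row does not reach only later rows make up. A row lasts 1/8 s, in which the tool goes at most 62.5 mm and 10.7 degrees, less where a joint would pass 70% of its speed; a pose out of reach is approached as far as the arm can. A call with a gripper value outside its range is refused whole. "gripper" is the gripper command: -1 is fully open, 1 is shut, values between are in proportion, set as the call begins (left out, the last holds). The fingers move at their own pace and stop on an object; "newtons" is the grip in N (left out, the last holds). Time passes only in rows, so rows that repeat a pose let the fingers close. It gives the time, the measured TCP pose, the force, the opening and the grip force at its end, in the units of the state.
- ctrl.state(): the state, without advancing time (a new reading comes with each control period).
- eyes.camera(name): name is "scene" or "top" or "wrist"; returns a dict with "pixels" (480x640x3 uint8, red, green, blue), "camera_matrix" (3x3 intrinsics, pixels), "rvec" (rotation vector, rad) and "tvec" (3), from world to camera coordinates, as OpenCV has them. Camera axes: x right, y down, z forward; pixel columns grow to the right and rows downward; lengths in m; the calibration is good to about 2 mm. A picture is of the moment at which its call begins. There is no depth.
- sign_off(): hands the job in; it is judged then, once.
The state is a dict: "time_s": time; "q": joint angles; "qvel": joint speeds; "joint_torque": joint torques, N m; "position": TCP position; "tool_rot": TCP orientation; "wrist_force": force on the tool from outside, world axes, zero at the start; "torque": the same for the moment, N m; "opening": finger opening in m; "gripper_force": force on a finger pad.
Only numpy, scipy, OpenCV 4.12 (cv2) and the standard library are available. Lean on these libraries where they do the work, as an engineer would, in place of code of your own. Each camera call takes 0.05 s, during which the arm holds its last target. There are 200 camera calls.

## Working session

There is one attempt and no reset: what is moved stays moved. The work goes in short steps, Python scripts to look and compute and a tool call to move; the robot and the scene stay as the last step left them, time stands still between calls to the robot, and variables do not carry over. Pictures are saved under pics/ and viewed, at most 10 in all, crops included, and the job is handed in when it is done.

Besides the shell and the picture viewer there is one more tool, called after "Emit:" as name(argument=value, ...) on one line, values as JSON. step_arm: Moves the arm, as the interface text tells. Its arguments: {"type":"object","properties":{"deltas":{"type":"array","items":{"type":"object","properties":{"tx":{"type":"number"},"ty":{"type":"number"},"tz":{"type":"number"},"spin":{"type":"number"}}}},"gripper":{"type":"number"},"newtons":{"type":"number"}},"required":["deltas"]}

```bash
mkdir -p pics; cat > h.py <<'E'
import numpy as np, cv2
from rig import ctrl, eyes, sign_off
def cam(n,save=None):
    c=eyes.camera(n); im=np.ascontiguousarray(c["pixels"][:,:,::-1])
    if save: cv2.imwrite("pics/"+save,im)
    R=cv2.Rodrigues(np.array(c["rvec"],float))[0]
    return im,np.array(c["camera_matrix"]),R,np.array(c["tvec"],float).ravel()
def ray(uv,K,R,t):
    d=R.T@np.linalg.inv(K)@np.array([uv[0],uv[1],1.]); return -R.T@t,d
def onplane(uv,z,K,R,t):
    o,d=ray(uv,K,R,t); return o+d*(z-o[2])/d[2]
def proj(p,K,R,t):
    q=K@(R@np.array(p,float)+t); return q[:2]/q[2]
E
python3 - <<'E'
from h import *
ims=[]
for n in("scene","top"):
    im,K,R,t=cam(n,n+"0.png"); print(n,-R.T@t,R[2])
s=ctrl.state(); print(s["time_s"],s["position"],s["tool_rot"],s["opening"],s["wrist_force"])
E
```

```text
scene [1.53141687 0.41406847 0.88415494] [-0.77420023 -0.35691589 -0.52270934]
top [ 0.34685696 -0.12209962  1.03313129] [ 0.08582775 -0.01801439 -0.99614712]
0.1 [ 0.2574515  -0.59594841  0.25499606] [ 9.79272592e-01  2.02543061e-01 -3.19293378e-04 -1.18203983e-03] 0.0854883377583932 [-0.40300705  0.61517807  0.23445351]
```

View pics/scene0.png

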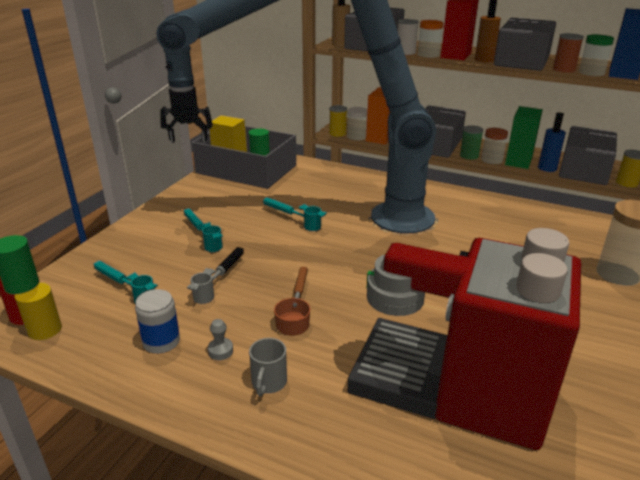

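View pics/top0.png

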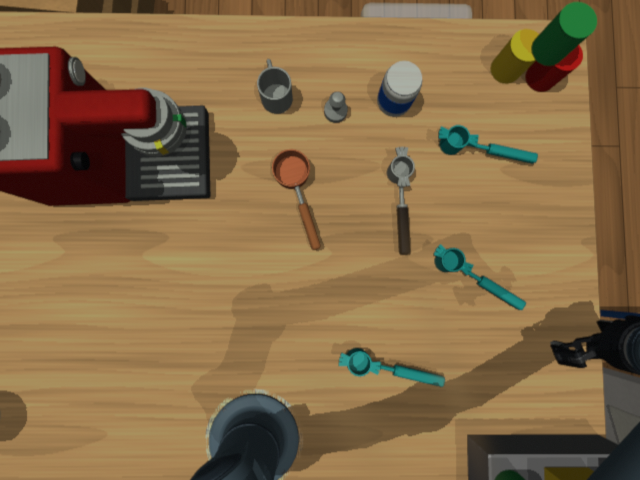

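The top view shows the grey cup with the black handle at cup (401,168), handle (403,230). Things it could be taken for:
- **Copper pan:** (292,168), wooden handle.
- **Turquoise look-alikes:** (458,140), (452,260) and (358,362).
- **Steel mug and tamper:** (275,90) and (336,107).

I choose the steel cup with the black handle. The collar is near (155,122), with the green mark at (180,118) and the yellow mark at (162,147).

```bash
python3 - <<'E'
from h import *
im,K,R,t=cam("top"); sc,K2,R2,t2=cam("scene")
a=cv2.resize(im[130:270,350:490],(400,400),interpolation=cv2.INTER_CUBIC)
b=cv2.resize(im[70:170,110:210],(400,400),interpolation=cv2.INTER_CUBIC)
c=cv2.resize(sc[240:320,350:450],(800,640)[:1]+(640,))[:200*3,:]
c=cv2.resize(sc[240:330,340:460],(267,200),interpolation=cv2.INTER_CUBIC)
o=np.zeros((600,800,3),np.uint8);o[:400,:400]=a;o[:400,400:]=b;o[400:,:267]=c
cv2.imwrite("pics/c1.png",o)
hsv=cv2.cvtColor(im,cv2.COLOR_BGR2HSV)
# black handle
m=np.zeros(im.shape[:2],np.uint8); m[195:265,380:425]=(hsv[195:265,380:425,2]<65)*255
n,l,st,ce=cv2.connectedComponentsWithStats(m); i=1+np.argmax(st[1:,4]); 
cnt=np.argwhere(l==i)[:,::-1].astype(np.float32); rect=cv2.minAreaRect(cnt); print("handle",rect)
w=[onplane(p,0.036,K,R,t) for p in cv2.boxPoints(rect)]; print(np.round(w,4)); 
print("center",onplane(rect[0],0.036,K,R,t),"cup rim guess",onplane((401,168),0.06,K,R,t))
for nm,I,H0,lo,hi in(("top",im,(70,170,110,210),0,0),("scene",sc,(240,330,340,460),0,0)):
    y0,y1,x0,x1=H0;h=cv2.cvtColor(I,cv2.COLOR_BGR2HSV)[y0:y1,x0:x1]
    for cn,a0,a1 in(("green",45,85),("yellow",20,34)):
        mm=((h[...,0]>=a0)&(h[...,0]<=a1)&(h[...,1]>120)&(h[...,2]>70))
        p=np.argwhere(mm)
        if len(p): print(nm,cn,len(p),p.mean(0)[::-1]+[x0,y0],(lambda u:onplane(u,.202,*((K,R,t) if nm=="top" else (K2,R2,t2))))(p.mean(0)[::-1]+[x0,y0]))
E
```

```text
handle ((403.33538818359375, 229.954833984375), (46.418724060058594, 10.606138229370117), 86.90594482421875)
[[ 0.523  -0.3196  0.036 ]
 [ 0.5246 -0.3438  0.036 ]
 [ 0.4188 -0.3484  0.036 ]
 [ 0.4173 -0.3244  0.036 ]]
center [ 0.47067839 -0.33406186  0.036     ] cup rim guess [ 0.60729734 -0.32511396  0.06      ]
top green 48 [176.70833333 117.25      ] [0.66327784 0.13412102 0.202     ]
top yellow 64 [158.109375 144.15625 ] [0.61016896 0.16750084 0.202     ]
scene green 13 [369.84615385 272.23076923] [0.60217054 0.10499817 0.202     ]
scene yellow 10 [366.3 275.2] [0.61530493 0.10210252 0.202     ]
```

View pics/c1.png

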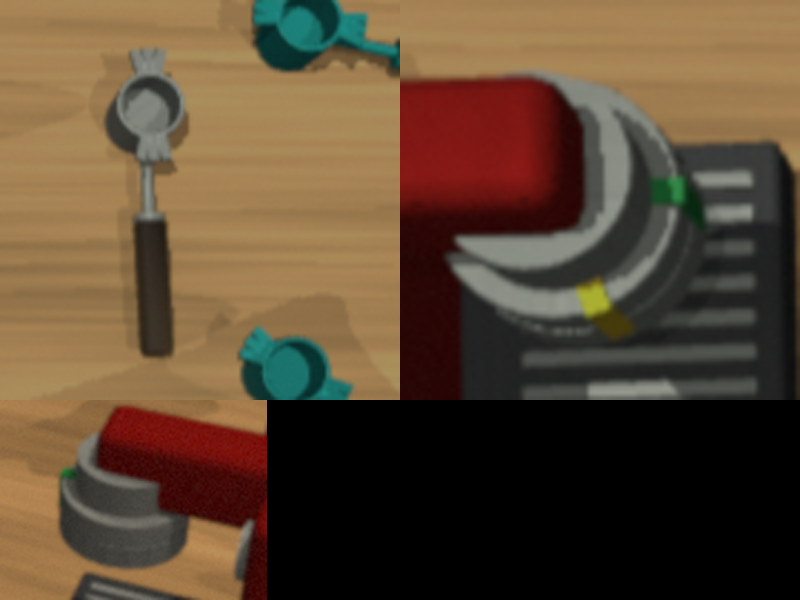

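The top-left panel confirms the choice: steel cup with lugs and a black handle. The top-right panel shows the collar with green to the right and yellow below. Next I fit the collar circle.

```bash
python3 - <<'E'
from h import *
from scipy.optimize import least_squares
sc,K2,R2,t2=cam("scene"); im,K,R,t=cam("top")
x0,y0=355,255
h=cv2.cvtColor(sc,cv2.COLOR_BGR2HSV)[y0:330,x0:440]
m=(h[...,1]<70)
pts=[]
for x in range(m.shape[1]):
    r=np.where(m[:65,x])[0]
    if len(r)>3: pts.append((x+x0,r.max()+y0+.5))
print(pts)
P=np.array([p for p in pts if 369<=p[0]<=421],float)
W=np.array([onplane(p,.190,K2,R2,t2) for p in P])[:,:2]
f=least_squares(lambda c:np.hypot(*(W-c).T)-.057,[.66,.17],loss="soft_l1",f_scale=.002)
print("scene centre",f.x,np.round(f.fun*1000,1))
C=f.x
# top view: upper outline against wood, from top-edge
h=cv2.cvtColor(im,cv2.COLOR_BGR2HSV); g=(h[...,1]<70)
T=[]
for x in range(150,188):
    r=np.where(g[80:112,x])[0]
    if len(r): T.append((x,80+r.min()-.5))
T=np.array(T,float);print(T.tolist())
for z in(.19,.205,.212,.215,.22):
    W=np.array([onplane(p,z,K,R,t) for p in T if p[0]<175])[:,:2]
    d=np.hypot(*(W-C).T); print(z,np.round(d*1000,1)[::3])
    print(" marks",np.round([onplane(p,z,K,R,t)[:2]-C for p in((182,117.5),(161.2,147))],4))
# tray edges, front right edge & machine direction
e=[]
for y in range(112,196,6):
    v=h[y,195:220,2].astype(int); k=np.argmax(np.diff(v)); e.append((195+k+.5,y))
W=np.array([onplane(p,.048,K,R,t) for p in e])[:,:2]; print(np.round(W,3).tolist())
print("collar px top view",proj([*C,.212],K,R,t))
big=np.hstack([cv2.resize(im[85:160,118:193],(450,450),interpolation=3),cv2.resize(sc[255:325,360:430],(350,350),interpolation=3)[:, :] if 0 else cv2.copyMakeBorder(cv2.resize(sc[260:320,365:427],(350,339),interpolation=3),0,111,0,0,0)])
cv2.imwrite("pics/c2.png",big)
E
```

```text
[(368, np.float64(299.5)), (369, np.float64(301.5)), (370, np.float64(303.5)), (371, np.float64(304.5)), (372, np.float64(305.5)), (373, np.float64(306.5)), (374, np.float64(307.5)), (375, np.float64(307.5)), (376, np.float64(308.5)), (377, np.float64(309.5)), (378, np.float64(319.5)), (379, np.float64(319.5)), (380, np.float64(319.5)), (381, np.float64(319.5)), (382, np.float64(319.5)), (383, np.float64(311.5)), (384, np.float64(312.5)), (385, np.float64(312.5)), (386, np.float64(313.5)), (387, np.float64(313.5)), (388, np.float64(313.5)), (389, np.float64(313.5)), (390, np.float64(313.5)), (391, np.float64(313.5)), (392, np.float64(314.5)), (393, np.float64(314.5)), (394, np.float64(314.5)), (395, np.float64(314.5)), (396, np.float64(314.5)), (397, np.float64(314.5)), (398, np.float64(314.5)), (399, np.float64(314.5)), (400, np.float64(314.5)), (401, np.float64(314.5)), (402, np.float64(314.5)), (403, np.float64(314.5)), (404, np.float64(314.5)), (405, np.float64(314.5)), (406, np.float64(314.5)), (407, np.float64(313.5)), (408, np.float64(313.5)), (409, np.float64(313.5)), (410, n
[... 1312 characters left out ...]
0.0241 -0.0466]
 [-0.0349 -0.0086]]
0.205 [75.6 73.1 72.9 71.2 70.  67.5 65.5 62.6 60.7]
 marks [[ 0.0184 -0.051 ]
 [-0.0396 -0.0137]]
0.212 [72.2 69.8 69.8 68.4 67.4 65.2 63.6 61.1 59.6]
 marks [[ 0.0158 -0.0531]
 [-0.0417 -0.0161]]
0.215 [70.7 68.4 68.5 67.2 66.4 64.2 62.8 60.5 59.3]
 marks [[ 0.0146 -0.054 ]
 [-0.0427 -0.0171]]
0.22 [68.3 66.1 66.4 65.3 64.6 62.7 61.6 59.6 58.7]
 marks [[ 0.0127 -0.0555]
 [-0.0442 -0.0188]]
[[0.735, 0.112], [0.721, 0.11], [0.707, 0.109], [0.693, 0.109], [0.679, 0.109], [0.665, 0.108], [0.651, 0.108], [0.638, 0.105], [0.624, 0.105], [0.61, 0.105], [0.596, 0.104], [0.583, 0.104], [0.569, 0.103], [0.555, 0.103]]
collar px top view [153.40773285 125.2537627 ]
```

View pics/c2.png

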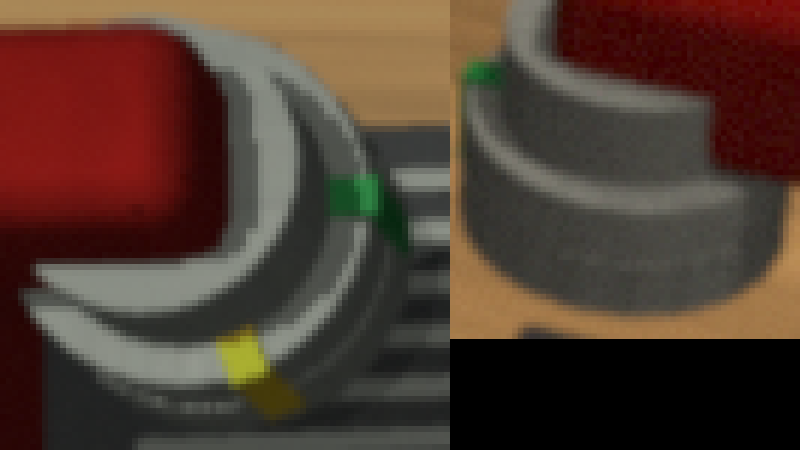

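```bash
python3 - <<'E'
from h import *
from scipy.optimize import least_squares
im,K,R,t=cam("top"); sc,K2,R2,t2=cam("scene")
o=np.array([118,85])-.5
top=np.array([(60,345),(120,375),(200,387),(268,375),(320,330),(355,285),(375,230),(380,190),(360,130),(330,95),(290,60),(240,38)])/6+o
bot=np.array([(160,408),(250,418),(300,413),(345,385),(385,335),(405,285),(408,250)])/6+o
def W(P,z,c=(K,R,t)): return np.array([onplane(p,z,*c) for p in P])[:,:2]
f=least_squares(lambda v:np.hypot(*(W(top,v[2])-v[:2]).T)-.057,[.65,.17,.22]);print("top edge xyz",f.x,np.round(f.fun*1e3,1))
f=least_squares(lambda v:np.hypot(*(W(bot,.19)-v[:2]).T)-.057,[.65,.17]);print("bottom",f.x,np.round(f.fun*1e3,1))
f=least_squares(lambda v:np.hypot(*(W(bot,.19)-v[:2]).T)-v[2],[.65,.17,.057]);print("bottom free r",f.x)
h=cv2.cvtColor(sc,cv2.COLOR_BGR2HSV); P=[]
for x in list(range(369,377))+list(range(384,422)):
    r=np.where(h[290:318,x,1]<70)[0]; P.append((x,290+r.max()+.5))
P=np.array(P,float)
f=least_squares(lambda v:np.hypot(*(W(P,.19,(K2,R2,t2))-v[:2]).T)-.057,[.65,.17]);print("scene",f.x)
f=least_squares(lambda v:np.hypot(*(W(P,v[2],(K2,R2,t2))-v[:2]).T)-.057,[.65,.17,.19]);print("scene free z",f.x)
# tray corners in scene & base checks
print("handle centre z=.039:",onplane((403.3,230),.039,K,R,t),"base centre px", proj([0,0,0],K,R,t))
E
```

```text
top edge xyz [0.65047247 0.17834815 0.22250715] [ 1.  -0.8 -0.6  1.1 -1.2 -0.6  0.3  1.6  0.7 -1.  -0.5 -0. ]
bottom [0.64950726 0.17655477] [-0.6 -1.2  1.3  0.9 -0.2 -0.3 -0.7]
bottom free r [0.64724526 0.17485407 0.05464538]
scene [0.64284111 0.17440689]
scene free z [0.61931934 0.16815886 0.17023491]
handle centre z=.039: [ 0.4702024  -0.33334286  0.039     ] base centre px [253.6312406  439.06404269]
```

```bash
cat >> h.py <<'E'
from scipy.spatial.transform import Rotation as Ro
def to(x,y,z,head):
    """tool-frame shift (mm) and spin (deg) to TCP xyz with tool x at world heading (deg)"""
    s=ctrl.state(); M=Ro.from_quat(s["tool_rot"]).as_matrix()
    d=M.T@(np.array([x,y,z])-s["position"])*1000
    h=np.degrees(np.arctan2(M[1,0],M[0,0])); sp=-((head-h+180)%360-180)
    print("t",round(s["time_s"],2),"pos",np.round(s["position"],4),"head",round(h,2),"tilt",np.round(M[:,2],3),"-> shift",np.round(d,1),"spin",round(sp,2))
    return d,sp
E
python3 -c "
from h import *
to(.470,-.333,.2,3)"
```

```text
t 0.4 pos [ 0.2578 -0.5966  0.2561] head 23.37 tilt [-0.  0. -1.] -> shift [ 299.4 -157.7   56.1] spin 20.37
```

Emit:
step_arm(deltas=[{"tx": 35,"ty": -18,"tz": 6,"spin": 2},{"tx": 80,"ty": -42,"tz": 15,"spin": 5},{"tx": 125,"ty": -66,"tz": 23,"spin": 8},{"tx": 170,"ty": -90,"tz": 32,"spin": 11},{"tx": 215,"ty": -113,"tz": 40,"spin": 14},{"tx": 260,"ty": -137,"tz": 49,"spin": 17},{"tx": 299,"ty": -157,"tz": 56,"spin": 20},{"tx": 299,"ty": -157,"tz": 56,"spin": 20}], gripper=-1, newtons=100)

```text
time_s: 1.4
position: [0.4735, -0.3283, 0.1998]
tool_rot: [0.999, 0.034, 0.001, -0.002]
wrist_force: [0.3, 0.3, -0.2]
opening: 0.0852
gripper_force: 0.0
```

```bash
python3 - <<'E'
from h import *
im,K,R,t=cam("wrist","w1.png"); print(-R.T@t,R[2])
s=ctrl.state();print(s["q"],s["wrist_force"])
to(.470,-.333,.2,3)
for p in([.470,-.333,.039],[.608,-.326,.06]): print(proj(p,K,R,t))
E
```

```text
[ 0.54356791 -0.32239966  0.31826243] [-0.27378634 -0.01575199 -0.96166154]
[ 0.6030194   0.30587492 -0.07222317  1.82784086  0.02484916  1.00916859
 -0.98556104] [-1.09351224 -0.6447039  -0.12345555]
t 1.45 pos [ 0.4715 -0.3315  0.2001] head 3.69 tilt [ 0.     0.001 -1.   ] -> shift [-1.6  1.3  0.1] spin 0.69
[323.52041116 229.53297991]
[328.9160102   45.89292691]
```

View pics/w1.png

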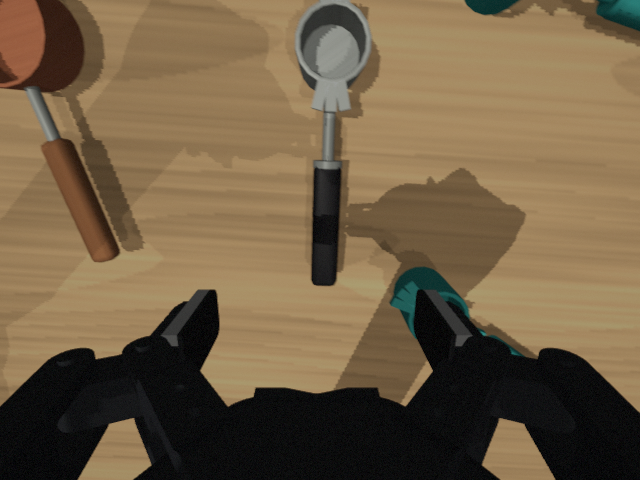

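The wrist view shows the black handle centred at (326,223), spanning (327,165) to (323,285), with the rim at (333,44). Both agree with the estimate. The turquoise look-alike is at (440,300) and the pan at the left edge.

```bash
python3 - <<'E'
from h import *
im,K,R,t=cam("wrist")
h=onplane((325.8,223),.039,K,R,t); e1=onplane((327.5,164),.039,K,R,t); e2=onplane((323.5,284),.039,K,R,t); r=onplane((333,44),.06,K,R,t); rl=onplane((427,280),.03,K,R,t)
print(h,e1,e2,r,rl,np.linalg.norm((r-h)[:2]),np.linalg.norm(e1-e2),np.degrees(np.arctan2(*(r-h)[1::-1])),np.degrees(np.arctan2(*(e1-e2)[1::-1])))
E
```

```text
[ 0.47378859 -0.3380966   0.039     ] [ 0.52400572 -0.3358307   0.039     ] [ 0.41620542 -0.34019679  0.039     ] [ 0.60733554 -0.33278724  0.06      ] [ 0.4226491  -0.43780611  0.03      ] 0.1336524532620683 0.10788868589312929 2.2766802173630216 2.31930236593214
```

```bash
python3 -c "
from h import *
to(.470,-.336,.038,2.5)"
```

```text
t 1.5 pos [ 0.4702 -0.3338  0.2003] head 3.47 tilt [-0. -0. -1.] -> shift [ -0.3   2.1 162.3] spin 0.97
```

Emit:
step_arm(deltas=[{"ty": 2,"tz": 30,"spin": 1},{"ty": 2,"tz": 65,"spin": 1},{"ty": 2,"tz": 100,"spin": 1},{"ty": 2,"tz": 130,"spin": 1},{"ty": 2,"tz": 150,"spin": 1},{"ty": 2,"tz": 162,"spin": 1},{"ty": 2,"tz": 162,"spin": 1},{"ty": 2,"tz": 162,"spin": 1}])

```text
$.deltas[0]: bad value
```

Emit:
step_arm(deltas=[{},{},{},{},{},{},{},{}], gripper=1, newtons=110)

```text
$.deltas[0]: bad value
```

Emit:
step_arm(deltas=[{"tx": 0,"ty": 2,"tz": 30,"spin": 1},{"tx": 0,"ty": 2,"tz": 65,"spin": 1},{"tx": 0,"ty": 2,"tz": 100,"spin": 1},{"tx": 0,"ty": 2,"tz": 130,"spin": 1},{"tx": 0,"ty": 2,"tz": 150,"spin": 1},{"tx": 0,"ty": 2,"tz": 162,"spin": 1},{"tx": 0,"ty": 2,"tz": 162,"spin": 1},{"tx": 0,"ty": 2,"tz": 162,"spin": 1}])

```text
time_s: 2.5
position: [0.471, -0.3366, 0.0394]
tool_rot: [1.0, 0.021, 0.001, 0.001]
wrist_force: [1.0, -0.0, -0.3]
opening: 0.0855
gripper_force: 0.0
```

Emit:
step_arm(deltas=[{"tx": 0,"ty": 0,"tz": 0,"spin": 0},{"tx": 0,"ty": 0,"tz": 0,"spin": 0},{"tx": 0,"ty": 0,"tz": 0,"spin": 0},{"tx": 0,"ty": 0,"tz": 0,"spin": 0},{"tx": 0,"ty": 0,"tz": 0,"spin": 0},{"tx": 0,"ty": 0,"tz": 0,"spin": 0},{"tx": 0,"ty": 0,"tz": 0,"spin": 0},{"tx": 0,"ty": 0,"tz": 0,"spin": 0}], gripper=1, newtons=110)

```text
time_s: 3.5
position: [0.4701, -0.3359, 0.0384]
tool_rot: [1.0, 0.021, 0.0, -0.0]
wrist_force: [-1.3, 1.5, 3.6]
opening: 0.022
gripper_force: 107.7
```

Emit:
step_arm(deltas=[{"tx": 0,"ty": 0,"tz": -8,"spin": 0},{"tx": 0,"ty": 0,"tz": -25,"spin": 0},{"tx": 0,"ty": 0,"tz": -45,"spin": 0},{"tx": 0,"ty": 0,"tz": -65,"spin": 0},{"tx": 0,"ty": 0,"tz": -85,"spin": 0},{"tx": 0,"ty": 0,"tz": -100,"spin": 0},{"tx": 0,"ty": 0,"tz": -105,"spin": 0},{"tx": 0,"ty": 0,"tz": -105,"spin": 0}])

```text
time_s: 4.5
position: [0.4702, -0.336, 0.1436]
tool_rot: [1.0, 0.021, 0.0, 0.0]
wrist_force: [0.6, -0.7, -2.0]
opening: 0.022
gripper_force: 107.8
```

```bash
python3 - <<'E'
from h import *
a,K,R,t=cam("wrist"); b,K2,R2,t2=cam("scene"); c,K3,R3,t3=cam("top")
print([np.round(proj([.61,-.331,.165],*k)) for k in((K,R,t),(K2,R2,t2),(K3,R3,t3))])
u=proj([.57,-.331,.15],K2,R2,t2).astype(int); v=proj([.57,-.331,.15],K3,R3,t3).astype(int)
print(u,v)
B=cv2.resize(b[u[1]-60:u[1]+60,u[0]-80:u[0]+80],(400,300),interpolation=3); C=cv2.resize(c[v[1]-60:v[1]+60,v[0]-80:v[0]+80],(400,300),interpolation=3)
A=cv2.resize(a,(400,300)); cv2.imwrite("pics/l1.png",np.vstack([np.hstack([A,B]),np.hstack([C,0*C])]))
to(.470,-.336,.143,2.5); s=ctrl.state(); print(s["wrist_force"],s["torque"],s["opening"])
E
```

```text
[array([ 327., -182.]), array([196., 242.]), array([415., 153.])]
[205 239] [413 174]
t 4.65 pos [ 0.4694 -0.3355  0.1423] head 2.37 tilt [-0.002  0.001 -1.   ] -> shift [ 0.6  0.5 -0.7] spin -0.13
[-0.2797779   0.17683744 -3.15675492] [-0.04495833  0.31752842 -0.01058494] 0.021964524418647706
```

View pics/l1.png

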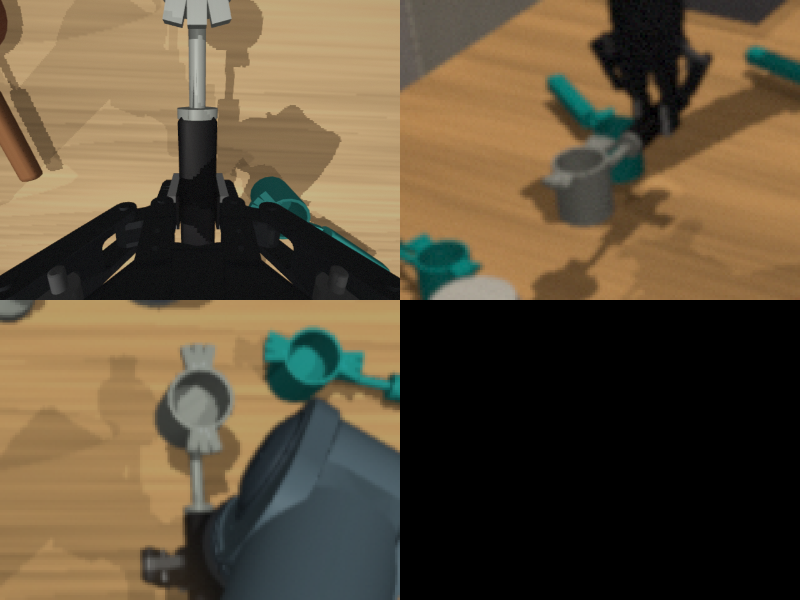

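The cup is held clear and looks level. The rim is at about (198,243) in the scene view and (412,154.5) in the top view. I triangulate it next.

```bash
cat >> h.py <<'E'
def tri(u1,c1,u2,c2):
    P=[c[0]@np.c_[c[1],c[2]] for c in(c1,c2)]
    X=cv2.triangulatePoints(P[0],P[1],np.array(u1,float).reshape(2,1),np.array(u2,float).reshape(2,1)).ravel(); return X[:3]/X[3]
E
python3 - <<'E'
from h import *
b=cam("scene")[1:]; c=cam("top")[1:]; w=cam("wrist")[1:]
X=tri((197.5,242.8),b,(412,154.4),c); print("rim",X,[proj(X,*k) for k in(b,c)])
print("rim on z .165 scene/top",onplane((197.5,242.8),.165,*b),onplane((412,154.4),.165,*c))
print("handle front end on z=.145", onplane((198*1.6,112*1.6),.149,*w))
s=ctrl.state();print(s["position"])
E
```

```text
rim [ 0.60823403 -0.32660316  0.16228316] [array([197.60462036, 242.82938811]), array([412.18423775, 154.30427683])]
rim on z .165 scene/top [ 0.61170515 -0.324116    0.165     ] [ 0.60721814 -0.32559223  0.165     ]
handle front end on z=.145 [ 0.52751616 -0.331846    0.149     ]
[ 0.46965802 -0.33562157  0.14241483]
```

Emit:
step_arm(deltas=[{"tx": 1,"ty": -15,"tz": 0,"spin": 0},{"tx": 2,"ty": -50,"tz": 0,"spin": 0},{"tx": 4,"ty": -95,"tz": 0,"spin": 0},{"tx": 6,"ty": -140,"tz": 0,"spin": 0},{"tx": 8,"ty": -185,"tz": 0,"spin": 0},{"tx": 10,"ty": -230,"tz": 0,"spin": 0},{"tx": 12,"ty": -275,"tz": 0,"spin": 0},{"tx": 13,"ty": -300,"tz": 0,"spin": 0}])

```text
time_s: 5.8
position: [0.4699, -0.0312, 0.1433]
tool_rot: [1.0, 0.023, -0.0, -0.001]
wrist_force: [0.1, -0.8, -2.8]
opening: 0.022
gripper_force: 108.0
```

```bash
python3 - <<'E'
from h import *
to(.518,.120,.143,22.5)
s=ctrl.state(); print(s["wrist_force"],s["opening"],s["q"])
E
```

```text
t 5.8 pos [ 0.4699 -0.0312  0.1433] head 2.66 tilt [-0.     0.002 -1.   ] -> shift [  55.  -148.8    0.6] spin -19.84
[ 0.0779313  -0.77056622 -2.81148308] 0.021971407019985883 [ 0.20641885  0.20538775 -0.24543827  2.10463934  0.06460352  0.83897078
 -1.60171556]
```

Emit:
step_arm(deltas=[{"tx": 3,"ty": -15,"tz": 0,"spin": -2},{"tx": 10,"ty": -40,"tz": 0,"spin": -5},{"tx": 18,"ty": -65,"tz": 0,"spin": -8},{"tx": 27,"ty": -90,"tz": 0,"spin": -11},{"tx": 36,"ty": -112,"tz": 0,"spin": -14},{"tx": 45,"ty": -130,"tz": 0,"spin": -17},{"tx": 52,"ty": -143,"tz": 0,"spin": -19},{"tx": 55,"ty": -149,"tz": 0,"spin": -20}])

```text
time_s: 6.8
position: [0.5201, 0.1163, 0.1433]
tool_rot: [0.981, 0.195, 0.0, -0.0]
wrist_force: [0.3, 0.4, -2.3]
opening: 0.0221
gripper_force: 108.0
```

Emit:
step_arm(deltas=[{"tx": 0,"ty": 0,"tz": 0,"spin": 0},{"tx": 0,"ty": 0,"tz": 0,"spin": 0}])

```text
time_s: 7.05
position: [0.5193, 0.1142, 0.1431]
tool_rot: [0.981, 0.193, -0.0, 0.0]
wrist_force: [0.4, 0.1, -2.2]
opening: 0.0225
gripper_force: 108.0
```

```bash
python3 - <<'E'
from h import *
a,K,R,t=cam("wrist"); b,K2,R2,t2=cam("scene"); c,K3,R3,t3=cam("top")
M=[.647,.175]
print([np.round(proj([*M,z],*k),1) for z in(.165,.19) for k in((K,R,t),(K2,R2,t2),(K3,R3,t3))])
B=cv2.resize(b[255:345,335:455],(400,300),interpolation=3); C=cv2.resize(c[70:190,100:260],(400,300),interpolation=3)
A=cv2.resize(a,(400,300)); cv2.imwrite("pics/m1.png",np.vstack([np.hstack([A,B]),np.hstack([C,cv2.resize(a[0:240,160:480],(400,300))])]))
to(.518,.120,.143,22.5); s=ctrl.state(); print(s["wrist_force"],s["torque"],s["opening"])
E
```

```text
[array([ 287.2, -189.5]), array([393.8, 307.5]), array([161.3, 131.9]), array([ 273.1, -350.6]), array([394.7, 297.6]), array([157. , 127.5])]
t 7.2 pos [0.5193 0.1145 0.1432] head 22.29 tilt [-0.    -0.001 -1.   ] -> shift [ 0.9 -5.6  0.2] spin -0.21
[ 0.05234836  0.47988775 -2.44866297] [-0.09242261  0.33463939  0.04733056] 0.022063780254128158
```

View pics/m1.png

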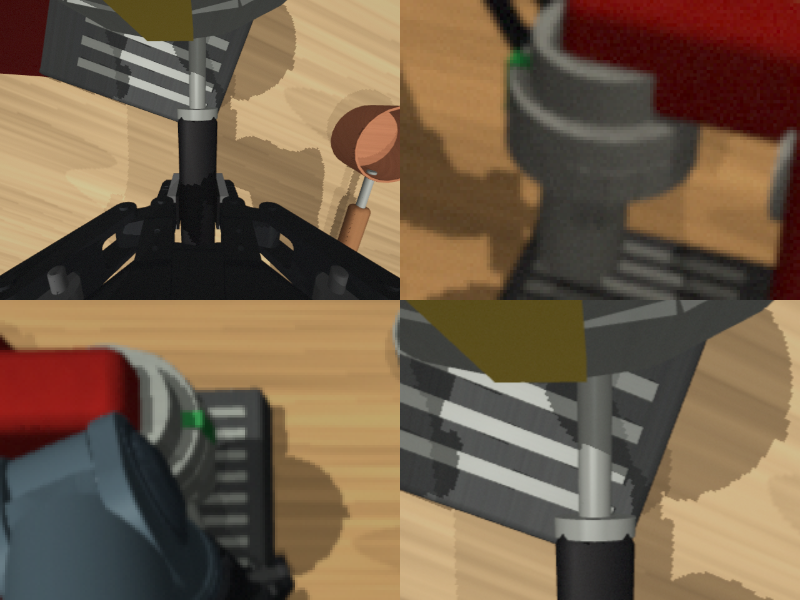

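The wrist view shows the rod at the right edge of the yellow mark. In the scene view the cup is about 3.6 px left of the axis (390 against 394). Both agree with the 5.6 mm shortfall, so I correct it.

Emit:
step_arm(deltas=[{"tx": 0.5,"ty": -3,"tz": 0,"spin": 0},{"tx": 1,"ty": -5.5,"tz": 0,"spin": 0},{"tx": 1,"ty": -5.5,"tz": 0,"spin": 0},{"tx": 1,"ty": -5.5,"tz": 0,"spin": 0}])

```text
time_s: 7.7
position: [0.5183, 0.121, 0.1433]
tool_rot: [0.981, 0.194, 0.0, 0.0]
wrist_force: [0.1, 0.0, -3.3]
opening: 0.0221
gripper_force: 108.0
```

```bash
python3 - <<'E'
from h import *
from scipy.optimize import least_squares
a,K,R,t=cam("wrist"); b,K2,R2,t2=cam("scene")
h=cv2.cvtColor(b,cv2.COLOR_BGR2HSV)
# cup side edges vs wood/tray, print saturation/value rows
for y in(318,322):
    print(y,h[y,370:412,1].tolist(),h[y,370:412,2].tolist())
for p in([.647,.175,.15],): print(proj(p,K2,R2,t2), proj([.647+.0135*1,.175,.15],K2,R2,t2))
d=np.array([R2[0][0],R2[0][1]])/np.hypot(*R2[0][:2])*.027
print("cup edges expected",proj([.647+d[0],.175+d[1],.145],K2,R2,t2),proj([.647-d[0],.175-d[1],.145],K2,R2,t2))
B=cv2.resize(b[260:345,345,None] if 0 else b[260:335,350:450],(800,600),interpolation=3)
A=cv2.resize(a[0:200,130:450],(400,250)); B[350:,:400]=A
cv2.imwrite("pics/m2.png",B)
to(.518,.120,.143,22.5)
E
```

```text
318 [138, 141, 147, 144, 144, 141, 140, 129, 121, 80, 55, 27, 25, 28, 19, 26, 24, 30, 25, 21, 22, 28, 27, 23, 35, 34, 28, 20, 32, 24, 32, 26, 21, 17, 18, 54, 110, 138, 139, 146, 145, 139] [96, 94, 92, 94, 94, 98, 93, 85, 63, 48, 46, 48, 52, 54, 53, 60, 54, 59, 62, 60, 57, 55, 57, 55, 51, 53, 54, 51, 56, 53, 55, 59, 60, 59, 57, 66, 95, 126, 139, 141, 141, 141]
322 [142, 135, 139, 142, 138, 133, 87, 41, 55, 23, 24, 22, 25, 27, 30, 27, 18, 29, 29, 27, 43, 23, 19, 28, 14, 18, 25, 39, 19, 38, 31, 35, 21, 21, 30, 78, 131, 138, 139, 140, 139, 140] [95, 98, 97, 97, 87, 65, 41, 25, 23, 33, 43, 47, 51, 57, 59, 56, 57, 61, 61, 57, 60, 56, 55, 55, 53, 57, 61, 52, 53, 53, 57, 59, 60, 62, 59, 72, 109, 133, 141, 142, 143, 144]
[393.27658529 313.31499013] [391.13285484 317.19615529]
cup edges expected [406.40626001 315.28295407] [379.78672691 315.20567994]
t 7.8 pos [0.5184 0.1208 0.1433] head 22.36 tilt [-0. -0. -1.] -> shift [-0.6  0.6  0.3] spin -0.14
```

View pics/m2.png

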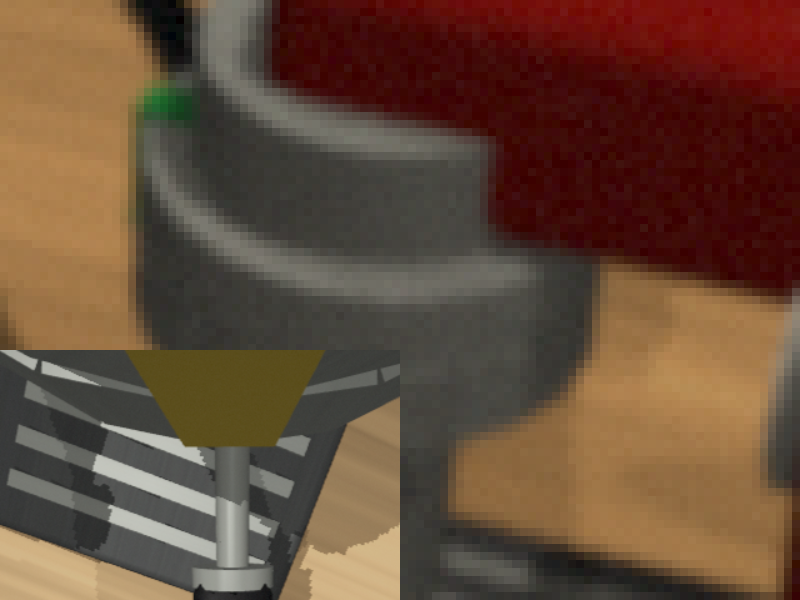

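The rod is now centred on the yellow mark in the wrist view (mark and rod both at x≈314). In the scene view the cup edges are at 380 and 405, centred on the axis. I check the radial distance from the lower edge of the mark.

```bash
python3 - <<'E'
from h import *
a,K,R,t=cam("wrist"); s=ctrl.state(); M=Ro.from_quat(s["tool_rot"]).as_matrix()
for z in(.188,.19,.192): print(z,np.round((M.T@(onplane((314.5,77),z,K,R,t)-s["position"]))*1000,1))
# handle front end (ferrule/black boundary), expected 56 mm ahead of handle centre, top z = TCP-6mm+11
for p in((314.5,176),(314.5,187)): print(np.round((M.T@(onplane(p,s["position"][2]+.002,K,R,t)-s["position"]))*1000,1))
h=cv2.cvtColor(a,cv2.COLOR_BGR2HSV); print(h[165:200,314,2].tolist())
y=np.argwhere((h[:120,:,0]>20)&(h[:120,:,0]<34)&(h[:120,:,1]>180)); print(y.max(0),y.min(0))
E
```

```text
0.188 [ 83.4  -1.7 -44.7]
0.19 [ 83.1  -1.7 -46.7]
0.192 [ 82.7  -1.7 -48.7]
[59.2 -1.9 -2. ]
[55.3 -1.9 -2. ]
[183, 182, 182, 182, 182, 182, 181, 182, 181, 100, 84, 171, 176, 177, 175, 176, 174, 175, 175, 175, 173, 174, 173, 174, 174, 174, 173, 172, 73, 23, 43, 44, 46, 44, 45]
[ 76 385] [  0 229]
```

Emit:
step_arm(deltas=[{"tx": 0,"ty": 0,"tz": -4,"spin": 0},{"tx": 0,"ty": 0,"tz": -9,"spin": 0},{"tx": 0,"ty": 0,"tz": -14,"spin": 0},{"tx": 0,"ty": 0,"tz": -19,"spin": 0},{"tx": 0,"ty": 0,"tz": -23,"spin": 0},{"tx": 0,"ty": 0,"tz": -26,"spin": 0},{"tx": 0,"ty": 0,"tz": -28,"spin": 0},{"tx": 0,"ty": 0,"tz": -28,"spin": 0}])

```text
time_s: 8.85
position: [0.5184, 0.1209, 0.1714]
tool_rot: [0.981, 0.194, 0.0, -0.0]
wrist_force: [-0.0, 0.3, -2.3]
opening: 0.0219
gripper_force: 108.0
```

Emit:
step_arm(deltas=[{"tx": 0,"ty": 0,"tz": -3,"spin": 0},{"tx": 0,"ty": 0,"tz": -6,"spin": 0},{"tx": 0,"ty": 0,"tz": -9,"spin": 0},{"tx": 0,"ty": 0,"tz": -12,"spin": 0},{"tx": 0,"ty": 0,"tz": -14,"spin": 0},{"tx": 0,"ty": 0,"tz": -14,"spin": 0},{"tx": 0,"ty": 0,"tz": -14,"spin": 0}])

```text
time_s: 9.72
position: [0.5183, 0.1209, 0.1852]
tool_rot: [0.981, 0.194, -0.0, 0.0]
wrist_force: [0.3, -0.1, -2.7]
opening: 0.0221
gripper_force: 108.0
```

```bash
python3 - <<'E'
from h import *
to(.518,.120,.186,22.5); s=ctrl.state(); print(s["wrist_force"],s["torque"],s["opening"])
M=Ro.from_quat(s["tool_rot"]).as_matrix(); h0=np.degrees(np.arctan2(M[1,0],M[0,0]))
p=s["position"]
def plan(C,r,head):  # TCP on arc
    a=np.radians(head); return C-r*np.array([np.cos(a),np.sin(a)])
# pivot = actual rim centre now, 140 mm along tool x
C=p[:2]+.14*M[:2,0]; print("pivot",C)
for k in range(0,75,5): # turn ccw by k, expressed in the tool frame now
    a=np.radians(k); print(k,np.round([140*(1-np.cos(a)),140*np.sin(a)],1))
E
```

```text
t 9.72 pos [0.5183 0.1209 0.1852] head 22.36 tilt [-0. -0. -1.] -> shift [-0.6  0.7 -0.8] spin -0.14
[ 0.30964881 -0.07336048 -2.66648124] [-0.14336713  0.27119684 -0.01075129] 0.0221272519636427
pivot [0.64773969 0.17413693]
0 [0. 0.]
5 [ 0.5 12.2]
10 [ 2.1 24.3]
15 [ 4.8 36.2]
20 [ 8.4 47.9]
25 [13.1 59.2]
30 [18.8 70. ]
35 [25.3 80.3]
40 [32.8 90. ]
45 [41. 99.]
50 [ 50.  107.2]
55 [ 59.7 114.7]
60 [ 70.  121.2]
65 [ 80.8 126.9]
70 [ 92.1 131.6]
```

Emit:
step_arm(deltas=[{"tx": 0.1,"ty": 6.1,"tz": 0,"spin": -2.5},{"tx": 0.5,"ty": 12.2,"tz": 0,"spin": -5},{"tx": 2.1,"ty": 24.3,"tz": 0,"spin": -10},{"tx": 4.8,"ty": 36.2,"tz": 0,"spin": -15},{"tx": 8.4,"ty": 47.9,"tz": 0,"spin": -20},{"tx": 13.1,"ty": 59.2,"tz": 0,"spin": -25},{"tx": 18.8,"ty": 70,"tz": 0,"spin": -30},{"tx": 18.8,"ty": 70,"tz": 0,"spin": -30}])

```text
time_s: 10.72
position: [0.563, 0.062, 0.1851]
tool_rot: [0.898, 0.44, 0.0, 0.0]
wrist_force: [0.2, 0.4, -2.5]
opening: 0.0221
gripper_force: 108.1
```

```bash
python3 - <<'E'
from h import *
s=ctrl.state(); M=Ro.from_quat(s["tool_rot"]).as_matrix(); print(s["position"][:2]+.14*M[:2,0],s["wrist_force"],s["torque"])
to(.518,.120,.186,52.4)
E
```

```text
[0.64883099 0.17264735] [ 0.17935573  0.37917803 -2.54212173] [-0.26052602  0.22797131  0.01007245]
t 10.72 pos [0.563  0.062  0.1851] head 52.19 tilt [ 0. -0. -1.] -> shift [ 18.2 -71.1  -0.9] spin -0.21
```

Emit:
step_arm(deltas=[{"tx": 0.6,"ty": 11.5,"tz": 0,"spin": -5},{"tx": 2.4,"ty": 23.3,"tz": 0,"spin": -10},{"tx": 5.2,"ty": 35.2,"tz": 0,"spin": -15},{"tx": 8.8,"ty": 46.9,"tz": 0,"spin": -20},{"tx": 13.5,"ty": 58.2,"tz": 0,"spin": -25},{"tx": 19.2,"ty": 69,"tz": 0,"spin": -30},{"tx": 25.7,"ty": 79.3,"tz": 0,"spin": -35},{"tx": 33.2,"ty": 89,"tz": 0,"spin": -40}])

```text
time_s: 11.72
position: [0.6533, 0.0356, 0.1851]
tool_rot: [0.692, 0.722, -0.0, 0.0]
wrist_force: [0.1, -0.1, -1.8]
opening: 0.022
gripper_force: 108.0
```

Emit:
step_arm(deltas=[{"tx": 0,"ty": 0,"tz": 0,"spin": 0},{"tx": 0,"ty": 0,"tz": 0,"spin": 0},{"tx": 0,"ty": 0,"tz": 0,"spin": 0}])

```text
time_s: 12.1
position: [0.6525, 0.0355, 0.1853]
tool_rot: [0.692, 0.721, -0.0, -0.0]
wrist_force: [-0.2, 0.0, -3.3]
opening: 0.0226
gripper_force: 108.1
```

```bash
python3 - <<'E'
from h import *
s=ctrl.state(); M=Ro.from_quat(s["tool_rot"]).as_matrix(); print(s["position"][:2]+.14*M[:2,0],s["wrist_force"],s["torque"])
to(.6477-.14*np.cos(np.radians(92.4)),.1745-.14*np.sin(np.radians(92.4)),.180,92.4)
a,K,R,t=cam("wrist"); b=cam("scene")[0]
A=cv2.resize(a,(800,600)); B=cv2.resize(b[250:340,330:450],(400,300),interpolation=3); A[300:,400:]=B
cv2.imwrite("pics/t1.png",A)
E
```

```text
[0.64678697 0.17543175] [-0.15087295  0.0226189  -3.27808749] [-0.33859373 -0.03234333  0.01795589]
t 12.1 pos [0.6525 0.0355 0.1853] head 92.35 tilt [-0. -0. -1.] -> shift [-1.   1.   5.3] spin -0.05
```

View pics/t1.png

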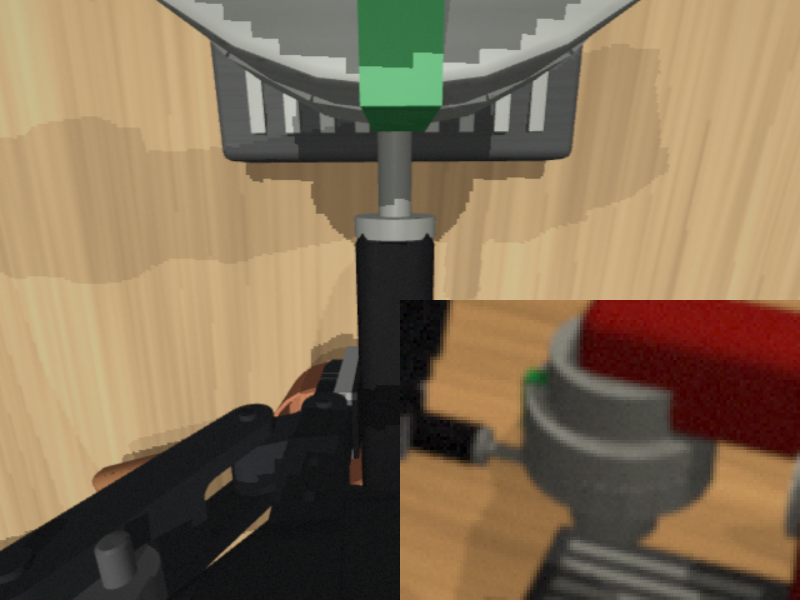

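The wrist view shows the rod (396) under the green mark (400), and forces are near zero. I lower 5 mm and check.

Emit:
step_arm(deltas=[{"tx": 0,"ty": 0,"tz": 1.5,"spin": 0},{"tx": 0,"ty": 0,"tz": 3,"spin": 0},{"tx": 0,"ty": 0,"tz": 4,"spin": 0},{"tx": 0,"ty": 0,"tz": 5,"spin": 0},{"tx": 0,"ty": 0,"tz": 5,"spin": 0}])

```text
time_s: 12.82
position: [0.6533, 0.0354, 0.1809]
tool_rot: [0.692, 0.722, 0.0, 0.0]
wrist_force: [-1.6, -0.3, 0.6]
opening: 0.022
gripper_force: 108.6
```

Emit:
step_arm(deltas=[{"tx": 0,"ty": 0,"tz": 0,"spin": 0},{"tx": 0,"ty": 0,"tz": 0,"spin": 0},{"tx": 0,"ty": 0,"tz": 0,"spin": 0},{"tx": 0,"ty": 0,"tz": 0,"spin": 0},{"tx": 0,"ty": 0,"tz": 0,"spin": 0},{"tx": 0,"ty": 0,"tz": 0,"spin": 0}], gripper=-1)

```text
time_s: 13.58
position: [0.6531, 0.0353, 0.1803]
tool_rot: [0.692, 0.722, 0.0, -0.0]
wrist_force: [-0.4, 0.2, 0.8]
opening: 0.0853
gripper_force: 0.0
```

Emit:
step_arm(deltas=[{"tx": 0,"ty": 0,"tz": -8,"spin": 0},{"tx": 0,"ty": 0,"tz": -22,"spin": 0},{"tx": 0,"ty": 0,"tz": -40,"spin": 0},{"tx": 0,"ty": 0,"tz": -60,"spin": 0},{"tx": -10,"ty": 0,"tz": -75,"spin": 0},{"tx": -30,"ty": 0,"tz": -80,"spin": 0},{"tx": -50,"ty": 0,"tz": -80,"spin": 0},{"tx": -60,"ty": 0,"tz": -80,"spin": 0}])

```text
time_s: 14.58
position: [0.6551, -0.0289, 0.259]
tool_rot: [0.694, 0.72, -0.001, -0.0]
wrist_force: [0.9, 0.2, -0.5]
opening: 0.0855
gripper_force: 0.0
```

```bash
python3 - <<'E'
from h import *
a=cam("wrist")[0]; b=cam("scene")[0]; c=cam("top")[0]
A=cv2.resize(a,(400,300)); B=cv2.resize(b[225:345,260:420],(400,300),interpolation=3); C=cv2.resize(c[60:210,100:300],(400,300),interpolation=3)
cv2.imwrite("pics/f1.png",np.vstack([np.hstack([A,B]),np.hstack([C,cv2.resize(b,(400,300))])]))
s=ctrl.state();print(s["wrist_force"],s["time_s"])
E
```

```text
[ 0.51976884  0.47186658 -0.70480056] 14.725
```

View pics/f1.png

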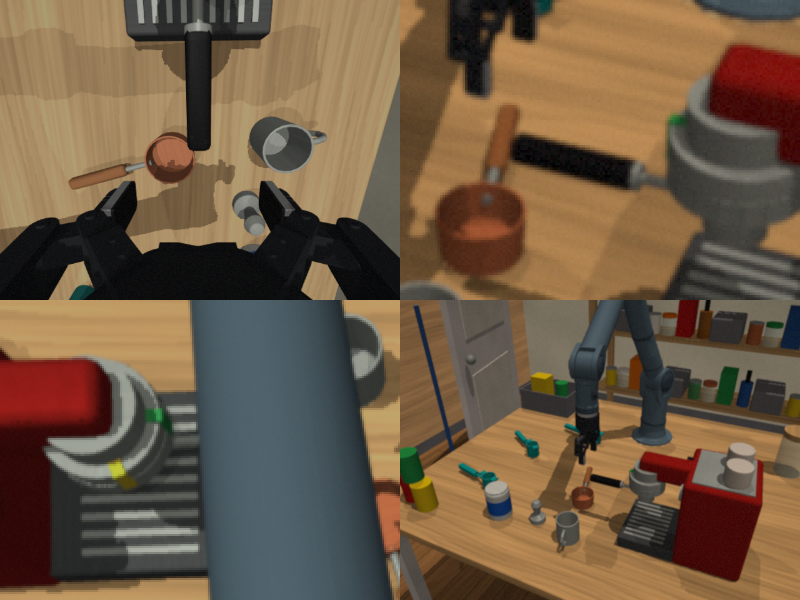

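The portafilter hangs in the collar with its handle pointing straight out, and the pan has not moved. Before handing in, I check the level and heading against projection.

```bash
python3 - <<'E'
from h import *
b=cam("scene"); k=b[1:]; h=b[0]
a=np.radians(-87.4); d=np.array([np.cos(a),np.sin(a)]); C=np.array([.647,.175])
for r in(.084,.196): print([np.round(proj([*(C+r*d),z],*k),1) for z in(.16,.17,.18)])
m=np.zeros(h.shape[:2],np.uint8); m[270:305,295:358]=(h[270:305,295:358].max(2)<50)*255
n,l,st,ce=cv2.connectedComponentsWithStats(m); i=1+np.argmax(st[1:,4]); r=cv2.minAreaRect(np.argwhere(l==i)[:,::-1].astype(np.float32)); print(r,st[i])
print(ctrl.state()["time_s"])
E
```

```text
[array([354.2, 299.6]), array([354.4, 295.7]), array([354.6, 291.8])]
[array([304.3, 287.1]), array([304.3, 283.3]), array([304.3, 279.5])]
((328.38238525390625, 288.9706115722656), (48.749656677246094, 10.429031372070312), 14.03624439239502) [304 279  49  21 502]
14.775
```

```bash
python3 -c "
from rig import sign_off
print(sign_off())"
```

```text
the job is handed in; nothing more can be done
None
```

The portafilter is locked and level in the brewing head with its handle at the green mark, released with the arm clear and the milk pan untouched; I handed the job in at about 14.8 s.

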